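# Shim the rocking plate shaker

### The job

The plate shaker rocks because the foot at its near left corner, as seen from the robot, has lost its rubber pad and hangs just clear of the bench. With the fingertips, push the plastic wedge lying beside it along the bench, thin end first, under that foot until it is snug and all four feet carry, without jacking the shaker up off its other feet; then press down on the top of the housing at that same corner to check that it no longer rocks, and let go. Do not pick up the wedge or shove the shaker out of place, and leave the other things on the bench alone.

Things in the scene. Friction and masses are not known exactly. Their poses are not given: they have to be found in the camera images.
- shaker: Plate shaker, 2.9 kg, loose: white housing 190 (x) x 176 (y) mm, top 96 mm up, well plate on the middle up to 122 mm. Two steel cross bars (30 mm wide, underside 20 mm up) jut out to y = +-123 mm with a foot under each end, at x = +-70, y = +-106 mm. Origin on the bench under its centre; x points from its front panel to its back (away from the robot), y left, z up. Slides if shoved with over 15 N.
- bare_foot: The foot without its pad, under the near left bar end: a bare steel stud 20 mm in diameter, 14 mm tall, with a domed underside. Origin: lowest point of its underside, which hangs about 5 mm above the bench at the start; z up.
- foot_far_left: Sound foot at the far left: 26 mm rubber pad, standing on the bench. The three sound feet give about 0.05 mm per newton. Origin: centre of its underside.
- foot_far_right: sound foot at the far right, alike. Origin: centre of its underside.
- foot_near_right: sound foot at the near right, alike. Origin: centre of its underside.
- press_corner (a point): Point on the housing's top face at its near left corner, where it is pressed to test for rocking: 96 mm above the bench, 15 mm in from the panel face, 16 mm in from the left side. The platform and plate begin 40 mm further back. 5 to 15 N is a fair test.
- wedge: Loose grey plastic wedge, 110 x 44 mm, 70 g, lying flat: 2 mm thick at the thin end, rising evenly to 14 mm at the thick end. Origin: centre of its underside; x points along it to the thin end. Lies left of the shaker, thin end roughly to the bare foot but askew and off line. Slides at under 1 N; once at the foot the push rises; it is snug about 10 mm on from first touch and stays where left.
- tube_rack: bystander: clear rack of orange-capped tubes, 76 x 110 mm, 118 mm tall. Origin: centre of its underside.
- tip_box: bystander: open box of pipette tips, 84 x 122 mm, 47 mm tall. Origin: centre of its underside.
- bottle: bystander: white plastic bottle, 56 mm in diameter, 110 mm tall. Origin: centre of its underside.
Not all that is in view belongs to the job. Several things look just like the wedge: the one meant starts nearest to the robot's base.

How it is judged:
On the way, in this order (a step that is already met when the one before it is completed fails the run):
1. the wedge is snug under the bare foot and all four feet carry (contact force between bare_foot and wedge above 1.5 N and contact force between each of foot_far_left, foot_far_right, foot_near_right and anything else above 1.5 N and contact force between the fingers and shaker below 1 N and angle between shaker's own z axis and vertical below 0.012 rad), for 0.3 s.
2. the fingers press down on the housing's near left corner and it does not rock (contact force between the fingers and shaker above 4 N and horizontal distance between the grasp point and press_corner below 0.045 m and contact force between bare_foot and wedge above 3 N and angle between shaker's own z axis and vertical below 0.012 rad), for 0.2 s.
At the end, for the whole second after the job is handed in: The wedge lies under the bare foot and carries it; each of the four feet carries at least 1.5 N; the shaker stands still and level within 0.012 rad, within 20 mm of where it stood; the wedge is flat on the bench and at rest (contact force between bare_foot and wedge above 1.5 N and contact force between each of foot_far_left, foot_far_right, foot_near_right and anything else above 1.5 N and angle between shaker's own z axis and vertical below 0.012 rad and distance of shaker from where it was at the start of the episode below 0.02 m and angle between wedge's own z axis and vertical below 0.06 rad and linear speed of each of shaker, wedge below 0.01 m/s); the robot touches nothing.
It fails at once if the wedge is picked up off the bench or turned over (height (world z) of wedge above 0.008 m or angle between wedge's own z axis and vertical above 0.25 rad).
It fails at once if the shaker is tipped, lifted or shoved out of place (angle between shaker's own z axis and vertical above 0.1 rad or distance of shaker from where it was at the start of the episode above 0.03 m).
It fails at once if a bystander is shifted or knocked over ((distance of tube_rack from where it was at the start of the episode above 0.02 m or angle between tube_rack's own z axis and vertical above 0.3 rad) or (distance of tip_box from where it was at the start of the episode above 0.02 m or angle between tip_box's own z axis and vertical above 0.3 rad) or (distance of bottle from where it was at the start of the episode above 0.02 m or angle between bottle's own z axis and vertical above 0.3 rad)).
It also fails if it takes over 72 s, if anything falls off the work surface, if the arm or the gripper's body presses on something with over 40 N, if the wrist force passes 120 N, or if a joint passes its speed limit or range.

### The arm

A 6-joint arm with a two-finger parallel gripper is mounted at the origin on the work surface. World frame = base frame: x ahead of the robot, y to its left, z up, the work surface at z = 0. Lengths are in m, angles in rad, forces in N, time in s.
With the tool pointing down it reaches from about 0.3 to 0.775 m from the base axis. Payload 14.6 kg.
Tool frame: the origin (TCP) lies midway between the tips of the shut fingers; the grasp point (between the pads) lies 19 mm behind it (ctrl.hold_point_z is the distance from the TCP to the grasp point, in m); z points along the fingers, x is the direction in which the jaws open and shut, and the axes are right-handed (so a half turn about z gives the same grasp; the last joint's range is limited). The gripper opens to 94 mm and grips with 3 to 60 N. Pads are 16 mm wide; open, the fingers measure 119 mm over their backs; the gripper's body (75 mm by 177 mm) begins 78 mm behind the grasp point.
Start: joints at [1.216, 0.3, 1.521, -0, 1.321, -0.067], TCP at [0.156, 0.527, 0.205] pointing down, gripper open.
Joint ranges: [-3.03, 3.03], [-0.79, 2.21], [0.23, 2.52], [-1.04, 4.18], [0, 3.07], [-2.55, 2.55]. Speed limits (rad/s): [2.22, 2.22, 2.57, 3.14, 3.14, 3.14].

### API

Orientations are given as [roll, pitch, yaw] about the fixed x, y, z axes, in that order (R = Rz(yaw) Ry(pitch) Rx(roll)).
In Python, from station import ctrl, viewer, ticket, nets gives the robot as it stands.
- The arm moves only by the tool carry_out, never from a script. Its argument "commands" is one flat list of numbers, 7 for each row, row after row: the closure, from -1 (fully open) to 1 (shut), so that 0 is half open, then the shift along the world's x, y, z in cm, then the turn, a rotation vector about the world's x, y, z in rad. In form: [gripper, tx, ty, tz, ax, ay, az, gripper, tx, ty, tz, ax, ay, az, ...]. A call has 1 to 12 rows; each row is the pose to reach, as a shift and turn from the pose measured when the call began; what a row does not reach only later rows make up. A row lasts 1/12 s, in which the tool goes at most 41.7 mm and 7.16 degrees, less where a joint would pass 70% of its speed; a pose out of reach is approached as far as the arm can. A call with a gripper value outside its range is refused whole. The fingers move at their own pace and stop on an object; "force" is the grip in N (left out, the last holds). Time passes only in rows, so rows that repeat a pose let the fingers close. It gives the time, the measured TCP pose, the force and the opening at its end, in the units of the state.
- ctrl.get_obs(): the state, without advancing time (a new reading comes with each control period).
- viewer.camera(name): name is "side" or "top"; returns (picture, depth): 480x640x3 uint8, blue, green, red; 480x640 float32, m along the optical axis (not along the pixel's ray), 0 where there is no reading.
- viewer.camera_info(name): a dict with "fx", "fy", "cx", "cy" (pixels), "R" (3x3) and "t" (3): a world point X has camera coordinates R X + t. Camera axes: x right, y down, z forward; pixel columns grow to the right and rows downward; lengths in m; the calibration is good to about 2 mm. A picture is of the moment at which its call begins. camera_info takes no time and is no camera call.
- ticket.hand_in(): hands the job in, once; it reports no verdict.
Trained networks look in the newest picture that a camera, given by its name, has taken for a name from the list of things; names that differ only in an ending like _2 or _b are one class to them, and where a whole thing is asked for, a point or a joint stands for the part that bears it (a point fixed in the world has none). Each returns a list of dicts, best first, with "confidence" (0 to 1); they miss things now and then, are a little off and sometimes report something else, mostly with a low value. They report only what shows in the picture. A call takes as long as a camera call. They do not tell look-alikes from the thing itself.
- nets.silhouettes(camera, thing): "region" (480x640 bool, what is visible of it) and "extent" ([left, top, right, bottom] in pixels, round what is visible of it).
The state is a dict: "time_s": time; "qpos": joint angles; "joint_vel": joint speeds; "tau": joint torques, N m; "ee_pos": TCP position; "eef_rot": TCP orientation; "force": force on the tool from outside, world axes, zero at the start; "moment": the same for the moment, N m; "grip_width": finger opening in m.
Only numpy, scipy, OpenCV 4.12 (cv2) and the standard library are available. Lean on these libraries where they do the work, as an engineer would, in place of code of your own. Each camera call takes 0.05 s, during which the arm holds its last target. There are 200 camera calls.

## Working session

There is one attempt and no reset: what is moved stays moved. The work goes in short steps, Python scripts to look and compute and a tool call to move; the robot and the scene stay as the last step left them, time stands still between calls to the robot, and variables do not carry over. Pictures are saved under pics/ and viewed, about 8 in all and at most 12, crops included, and the job is handed in when it is done.

Besides the shell and the picture viewer there is one more tool, called as name(argument=value, ...) on one line, values as JSON. carry_out: Moves the arm, as the interface text tells. Its arguments: {"type":"object","properties":{"commands":{"type":"array","items":{"type":"number"}},"force":{"type":"number"}},"required":["commands"]}

```bash
mkdir -p pics; ls; cat > h.py <<'E'
import numpy as np, cv2
from station import ctrl, viewer, ticket, nets
def world(cam,u,v,d):
    c=viewer.camera_info(cam);p=np.array([(u-c["cx"])*d/c["fx"],(v-c["cy"])*d/c["fy"],d],float)
    return np.array(c["R"]).T@(p-np.array(c["t"]).reshape(3,*([1]*(p.ndim-1))) if p.ndim==1 else p-np.array(c["t"])[:,None])
def onplane(cam,u,v,z):
    c=viewer.camera_info(cam);R=np.array(c["R"]);t=np.array(c["t"]).ravel()
    C=-R.T@t;r=R.T@np.array([(u-c["cx"])/c["fx"],(v-c["cy"])/c["fy"],1.])
    return C+r*(z-C[2])/r[2]
def proj(cam,X):
    c=viewer.camera_info(cam);p=np.array(c["R"])@np.array(X,float)+np.array(c["t"]).ravel()
    return p[0]/p[2]*c["fx"]+c["cx"],p[1]/p[2]*c["fy"]+c["cy"]
E
python3 - <<'E'
from h import *
o=ctrl.get_obs();print(o)
ims=[]
for c in("top","side"):
    im,d=viewer.camera(c);cv2.imwrite(f"pics/{c}0.png",im);np.save(f"pics/{c}0d.npy",d)
    i=viewer.camera_info(c);print(c,i["fx"],-np.array(i["R"]).T@np.array(i["t"]).ravel(),np.array(i["R"])[2])
    for t in("wedge","bare_foot","shaker"):
        for r in nets.silhouettes(c,t):
            m=r["region"];vs,us=np.nonzero(m);u,v=us.mean(),vs.mean();dd=np.median(d[m])
            print(t,round(r["confidence"],2),r["extent"],m.sum(),u,v,world(c,u,v,dd).round(3))
E
```

```text
pics
{'time_s': 0.0, 'qpos': array([ 1.21637271e+00,  3.00505647e-01,  1.52159772e+00, -1.98226004e-05,
        1.32071744e+00, -6.65944615e-02]), 'joint_vel': array([ 0.00054923, -0.00039098,  0.00108655, -0.00086286,  0.00056604,
       -0.00042669]), 'tau': array([ 1.09687312e-04, -5.31815422e+01, -3.52723145e+01,  7.08407722e-02,
        2.44256324e-02, -9.28071904e-05]), 'ee_pos': array([0.15603821, 0.52711364, 0.20486035]), 'eef_rot': array([-3.14153008e+00,  1.22671025e-03,  1.28297213e+00]), 'force': array([ 0.02131998, -0.58931121,  0.165032  ]), 'moment': array([ 0.01657528, -0.03424876, -0.04484608]), 'grip_width': 0.09382957684606638}
top 470.15786212393664 [0.50187623 0.01815094 1.13916277] [ 0.12688866 -0.00942772 -0.99187216]
wedge 0.88 [163.0, 180.8, 212.0, 209.1] 788 188.2766497461929 193.38578680203045 [0.766 0.333 0.009]
wedge 0.62 [233.9, 281.3, 280.6, 306.8] 884 257.6244343891403 292.52488687782807 [0.527 0.155 0.008]
wedge 0.58 [101.5, 309.9, 152.0, 346.0] 915 127.73005464480875 326.5289617486339 [0.442 0.459 0.008]
shaker 0.75 [298.3, 210.0, 408.4, 305.5] 7391 353.92287917737787 255.88675416046544 [ 0.609 -0.067  0.103]
side 437.32874431419486 [0.36740658 0.74811075 0.68800485] [ 0.27033316 -0.75628116 -0.59578418]
wedge 0.9 [165.2, 342.3, 223.4, 393.9] 1275 193.5105882352941 366.49254901960785 [0.765 0.341 0.007]
wedge 0.82 [324.1, 311.1, 362.6, 350.4] 920 342.19347826086954 330.754347826087 [0.527 0.167 0.01 ]
wedge 0.75 [331.0, 458.4, 375.1, 477.5] 633 352.650868878357 471.00789889415483 [0.43  0.429 0.013]
shaker 0.85 [290.4, 198.8, 384.7, 292.5] 5940 335.98080808080806 241.3909090909091 [ 0.6   -0.016  0.089]
```

View pics/top0.png

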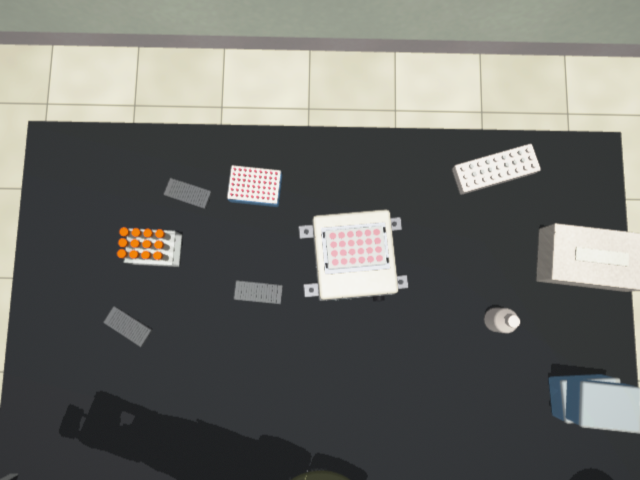

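View pics/side0.png

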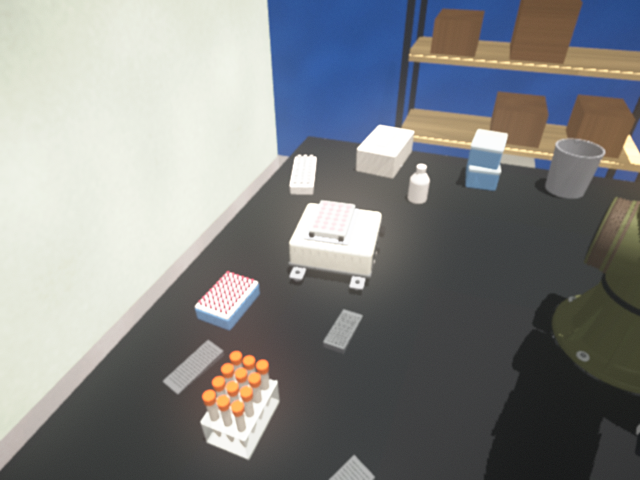

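```bash
python3 - <<'E'
from h import *
im=cv2.imread("pics/top0.png");s=cv2.imread("pics/side0.png")
d=np.load("pics/top0d.npy")
a=cv2.resize(im[270:320,225:335],None,fx=7,fy=7,interpolation=cv2.INTER_CUBIC)
a=np.clip(a.astype(float)*1.6,0,255).astype(np.uint8)
b=cv2.resize(s[255:355,280:390],None,fx=7*.36,fy=7*.36,interpolation=cv2.INTER_CUBIC)
b=cv2.resize(s[260:355,285:395],None,fx=2.5,fy=2.5,interpolation=cv2.INTER_CUBIC)
canvas=np.zeros((350+b.shape[0],770,3),np.uint8);canvas[:350]=a;canvas[350:,:b.shape[1]]=b
b2=cv2.resize(im[205:305,295:410],None,fx=2.37,fy=2.37,interpolation=cv2.INTER_CUBIC);canvas[350:350+b2.shape[0],300:300+b2.shape[1]]=b2
cv2.imwrite("pics/crop1.png",canvas)
hs=[]
for n,r in(("bars",[(311,291),(306,232),(401,283),(395,225)]),("wedge",[(240,291),(245,292),(258,292),(270,294),(277,294)])):
    for u,v in r: print(n,u,v,world("top",u,v,np.median(d[v-1:v+2,u-1:u+2])).round(4))
for c in("top","side"):
    viewer.camera(c)
    for r in nets.silhouettes(c,"wedge"):
        m=r["region"].astype(np.uint8);p=np.argwhere(m)[:,::-1].astype(np.float32)
        box=cv2.boxPoints(cv2.minAreaRect(p));
        if c=="side" : 
            q=cv2.approxPolyDP(cv2.findContours(m,0,1)[0][0],4,True)[:,0]; box=q
        print(c,r["confidence"],[onplane(c,*b,0.008).round(4).tolist() for b in box],box.tolist())
    for r in nets.silhouettes(c,"shaker"):
        m=r["region"].astype(np.uint8);q=cv2.approxPolyDP(max(cv2.findContours(m,0,1)[0],key=len),3,True)[:,0]
        print(c,"shaker",q.tolist())
E
```

```text
bars 311 291 [0.5324 0.0279 0.0263]
bars 306 232 [0.6725 0.0423 0.0283]
bars 401 283 [ 0.5546 -0.1843  0.0284]
bars 395 225 [ 0.6933 -0.1708  0.028 ]
wedge 240 291 [0.5301 0.197  0.0122]
wedge 245 292 [0.528  0.1851 0.0118]
wedge 258 292 [0.5285 0.1545 0.0096]
wedge 270 294 [0.5243 0.1261 0.0059]
wedge 277 294 [0.5246 0.1095 0.0032]
top 0.81 [[0.4499, 0.519, 0.008], [0.4907, 0.4965, 0.008], [0.4356, 0.4017, 0.008], [0.3953, 0.4245, 0.008]] [[102.5280990600586, 322.955078125], [113.31461334228516, 305.6966552734375], [151.96630859375, 329.85394287109375], [141.17977905273438, 347.11236572265625]]
top 0.78 [[0.7615, 0.3912, 0.008], [0.8039, 0.3804, 0.008], [0.7722, 0.2774, 0.008], [0.7301, 0.2887, 0.008]] [[164.39678955078125, 194.86993408203125], [169.80679321289062, 178.09896850585938], [211.14987182617188, 191.43545532226562], [205.7398681640625, 208.2064208984375]]
top 0.67 [[0.5095, 0.215, 0.008], [0.5572, 0.2119, 0.008], [0.5472, 0.095, 0.008], [0.4995, 0.0987, 0.008]] [[232.4222412109375, 299.6330261230469], [234.47821044921875, 279.5874938964844], [283.171142578125, 284.5816345
[... 185 characters left out ...]
5, 295], [317, 295], [320, 300], [371, 297], [376, 302], [405, 288], [406, 277], [396, 274], [391, 234], [401, 228]]
side 0.93 [[0.7334, 0.2895, 0.008], [0.7747, 0.2803, 0.008], [0.7963, 0.3885, 0.008], [0.7565, 0.3942, 0.008], [0.7262, 0.3023, 0.008]] [[222, 350], [206, 341], [164, 382], [181, 391], [222, 356]]
side 0.71 [[0.51, 0.1071, 0.008], [0.5418, 0.1121, 0.008], [0.552, 0.2129, 0.008], [0.5081, 0.2156, 0.008], [0.4995, 0.1216, 0.008]] [[358, 313], [343, 311], [323, 345], [344, 352], [361, 319]]
side shaker [[309, 204], [290, 242], [293, 281], [299, 283], [304, 269], [310, 267], [351, 274], [350, 285], [361, 288], [363, 279], [371, 273], [378, 239], [384, 233], [380, 213], [344, 203]]
```

View pics/crop1.png

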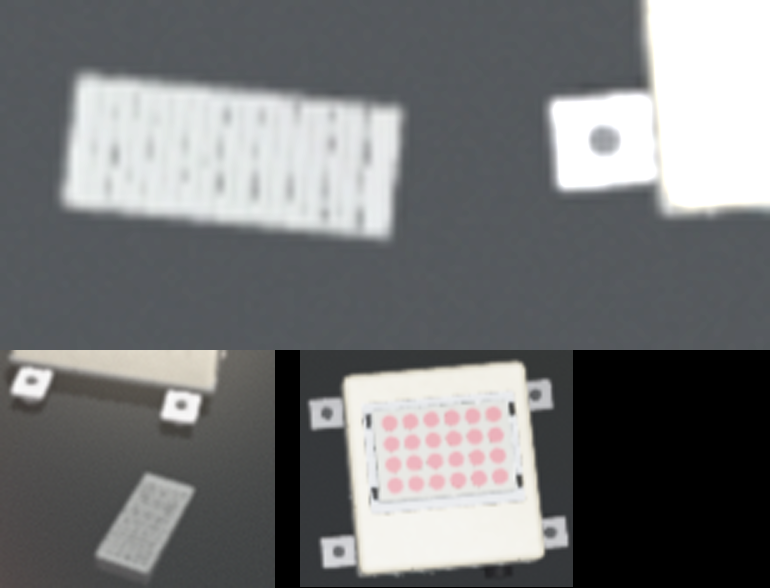

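```bash
python3 - <<'E'
from h import *
S={n:onplane("top",u,v,.028)[:2] for n,u,v in(("nl",311.4,290),("fl",306.4,231.6),("nr",400.9,281.8),("fr",394.2,224))}
for k in S:print(k,S[k].round(4))
c=sum(S.values())/4; ex=(S["fl"]+S["fr"]-S["nl"]-S["nr"]);yaw=np.arctan2(ex[1],ex[0]);ey=(S["fl"]+S["nl"]-S["fr"]-S["nr"]);yaw2=np.arctan2(-ey[0],ey[1])
print("centre",c,"yaw",yaw,yaw2)
y=(yaw+yaw2)/2;R=np.array([[np.cos(y),-np.sin(y)],[np.sin(y),np.cos(y)]])
print("nl model",c+R@[-.07,.106],"press",c+R@[-.095+.015,.088-.016], "ends", np.linalg.norm(ex)/2,np.linalg.norm(ey)/2)
for n,P,z in(("press",[-.08,.072],.096),):
    X=[*(c+R@P),z];print(proj("top",X),proj("side",X))
f=lambda x,y,z:onplane("top",225+x/7,270+y/7,z)[:2]
TL,BL,TR,BR=f(80,75,.014),f(65,208,.014),f(402,103,.002),f(390,238,.002)
print(TL,TR,BR,BL)
b=(TL+BL)/2;t=(TR+BR)/2;w=t-b;print("back",b,"tip",t,"len",np.linalg.norm(w),"yaw",np.arctan2(w[1],w[0]),"w",np.linalg.norm(TL-BL))
C=viewer.camera_info("side")
for k,u,v in(("tip side",*( (146+193)/2/2.5+285, (475-350+488-350)/2/2.5+260),),("foot screw side",181/2.5+285,(405-350)/2.5+260)):
    print(k,onplane("side",u,v,.002 if "tip" in k else .028))
E
```

```text
nl [0.5348 0.027 ]
fl [0.6735 0.0414]
nr [ 0.5575 -0.1841]
fr [ 0.6957 -0.1689]
centre [ 0.61534823 -0.07116219] yaw 0.10699136269663856 0.10598844773606211
nl model [0.53447815 0.02679714] press [ 0.52814861 -0.00807315] ends 0.13928382229832445 0.21188316795686726
(np.float64(326.97800907217425), np.float64(292.3428903281148)) (np.float64(365.932092025528), np.float64(247.14884696762078))
[0.55433996 0.20615039] [0.54708624 0.09717773] [0.50093595 0.10008704] [0.5092953  0.20949908]
back [0.53181763 0.20782473] tip [0.52401109 0.09863239] len 0.10947104930404883 yaw -1.6421683352363965 w 0.04516896366476165
tip side [0.52212546 0.10403172 0.002     ]
foot screw side [0.53235348 0.03502996 0.028     ]
```

Wedge candidates in the top picture are (188,193), (128,327) and (258,292). The last lies nearest the base, r≈0.55 m, thin end towards the bare foot, whose bar end is at (311,290). The crop confirms it. I'll move behind its thick end with the jaws along world x.

carry_out(commands=[0.66, 5, -3, 0, 0, 0, -0.12, 0.66, 9, -6, 0, 0, 0, -0.24, 0.66, 13, -9, 0, 0, 0, -0.36, 0.66, 17, -12, 0, 0, 0, -0.48, 0.66, 21, -15, 0, 0, 0, -0.6, 0.66, 24, -18, 0, 0, 0, -0.72, 0.66, 27, -21, 0, 0, 0, -0.84, 0.66, 30, -24, 0, 0, 0, -0.96, 0.66, 33, -26, -3, 0, 0, -1.08, 0.66, 36, -28, -7, 0, 0, -1.2, 0.66, 36.75, -28.7, -11, 0, 0, -1.233, 0.66, 36.75, -28.7, -13, 0, 0, -1.233], force=20)

```text
time_s: 1.7
ee_pos: [0.5153, 0.247, 0.0998]
eef_rot: [-3.141, -0.003, 0.046]
force: [0.7, 0.5, -0.1]
grip_width: 0.018
```

carry_out(commands=[0.68, 0.8, -0.5, -3, 0, 0, 0, 0.68, 0.8, -0.6, -6, 0, 0, 0, 0.68, 0.8, -0.6, -8.5, 0, 0, 0, 0.68, 0.8, -0.6, -9.5, 0, 0, 0, 0.68, 0.8, -0.6, -9.5, 0, 0, 0, 0.68, 0.8, -0.6, -9.5, 0, 0, 0])

```text
time_s: 2.2
ee_pos: [0.5236, 0.2413, 0.0056]
eef_rot: [-3.14, -0.003, 0.046]
force: [0.2, 0.0, 1.0]
grip_width: 0.0155
```

```bash
cat > look.py <<'E'
import sys
from h import *
n=sys.argv[1]
o=ctrl.get_obs();print(o["time_s"],o["ee_pos"].round(4),o["eef_rot"].round(3),o["force"].round(2),o["grip_width"])
im,_=viewer.camera("top");s,_=viewer.camera("side")
a=np.clip(cv2.resize(im[255:325,225:335],None,fx=7,fy=7,interpolation=cv2.INTER_CUBIC)*1.5,0,255)
cv2.imwrite(f"pics/{n}t.png",a);cv2.imwrite(f"pics/{n}s.png",cv2.resize(s[225:365,280:400],None,fx=4,fy=4,interpolation=cv2.INTER_CUBIC))
cv2.imwrite(f"pics/{n}.png",np.hstack([np.vstack([a,np.zeros((70,770,3))])]).astype(np.uint8))
E
python3 look.py p1
```

```text
2.2 [0.5236 0.2413 0.0056] [-3.14e+00 -3.00e-03  4.60e-02] [0.21 0.02 1.02] 0.015502221439149338[ WARN:0@1.272] global loadsave.cpp:1063 imwrite_ Unsupported depth image for selected encoder is fallbacked to CV_8U.
```

View pics/p1t.png

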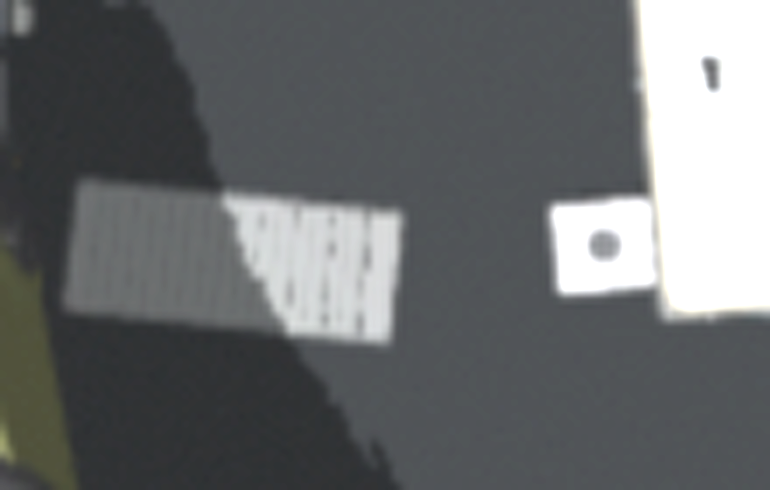

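The wedge is undisturbed (back edge at x≈72, tip at x≈396; foot screw at (604,245) in the crop). Next I'll push slowly to align it.

carry_out(commands=[0.68, 0.05, -1, 0, 0, 0, 0, 0.68, 0.1, -2, 0, 0, 0, 0, 0.68, 0.12, -2.4, 0, 0, 0, 0, 0.68, 0.14, -2.8, 0, 0, 0, 0, 0.68, 0.16, -3.2, 0, 0, 0, 0, 0.68, 0.18, -3.6, 0, 0, 0, 0, 0.68, 0.2, -4, 0, 0, 0, 0, 0.68, 0.22, -4.4, 0, 0, 0, 0, 0.68, 0.24, -4.8, 0, 0, 0, 0, 0.68, 0.26, -5.2, 0, 0, 0, 0, 0.68, 0.28, -5.6, 0, 0, 0, 0, 0.68, 0.3, -6, 0, 0, 0, 0])

```text
time_s: 3.3
ee_pos: [0.5273, 0.1812, 0.0067]
eef_rot: [-3.14, -0.006, 0.046]
force: [0.2, 1.1, 2.7]
grip_width: 0.0146
```

```bash
python3 look.py p2 2>/dev/null
```

```text
3.3 [0.5273 0.1812 0.0067] [-3.14  -0.006  0.046] [0.17 1.14 2.72] 0.01464252768018482
```

View pics/p2t.png

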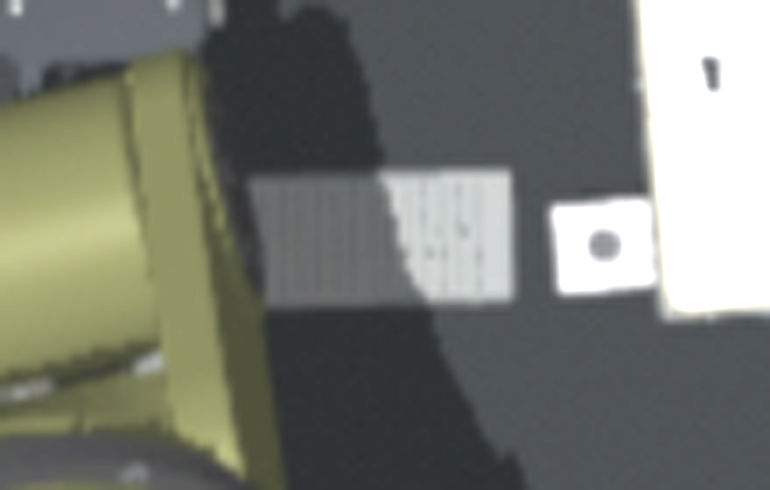

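```bash
python3 - <<'E'
from h import *
f=lambda x,y,z:onplane("top",225+x/7,255+y/7,z)[:2]
TR,BR=f(513,170,.002),f(515,300,.002)
a=f(252,178,.014);b=f(290,304,.0125)
print(TR,BR,"tip",(TR+BR)/2,"foot",f(604,245,.028))
for p,q in((a,TR),(b,BR)):
    w=q-p;print(np.linalg.norm(w),np.arctan2(w[1],w[0]))
w=BR-TR;print("tip edge heading",np.arctan2(w[1],w[0])+0)
E
```

```text
[0.56076948 0.05927403] [0.51624346 0.05762248] tip [0.53850647 0.05844826] foot [0.53475456 0.02721942]
0.0885360054910502 -1.5166014666028187
0.07603542147310054 -1.5353353882460075
tip edge heading -3.1045176887139756
```

carry_out(commands=[0.68, -0.05, -0.4, -0.05, 0, 0, 0, 0.68, -0.1, -0.8, -0.1, 0, 0, 0, 0.68, -0.15, -1.2, -0.1, 0, 0, 0, 0.68, -0.2, -1.6, -0.1, 0, 0, 0, 0.68, -0.25, -2, -0.1, 0, 0, 0, 0.68, -0.3, -2.4, -0.1, 0, 0, 0, 0.68, -0.35, -2.8, -0.1, 0, 0, 0, 0.68, -0.4, -3.2, -0.1, 0, 0, 0, 0.68, -0.45, -3.6, -0.1, 0, 0, 0, 0.68, -0.5, -4, -0.1, 0, 0, 0, 0.68, -0.55, -4.4, -0.1, 0, 0, 0, 0.68, -0.6, -4.8, -0.1, 0, 0, 0])

```text
time_s: 4.4
ee_pos: [0.5212, 0.1325, 0.0056]
eef_rot: [-3.14, -0.005, 0.045]
force: [-0.5, -0.2, -0.7]
grip_width: 0.0149
```

```bash
python3 look.py p3 2>/dev/null;  python3 - <<'E'
import cv2,numpy as np
a=cv2.imread("pics/p3t.png");b=cv2.imread("pics/p3s.png")
a=cv2.resize(a,None,fx=.55,fy=.55);h=max(a.shape[0],b.shape[0])
p=lambda i:cv2.copyMakeBorder(i,0,h-i.shape[0],0,0,0)
o=np.hstack([p(a),p(b)]);cv2.imwrite("pics/p3c.png",o[:, :800] if 0 else cv2.resize(o,(800,int(800*h/o.shape[1]))))
E
```

```text
4.4 [0.5212 0.1325 0.0056] [-3.14  -0.005  0.045] [-0.52 -0.16 -0.66] 0.014871448805295324
```

View pics/p3c.png

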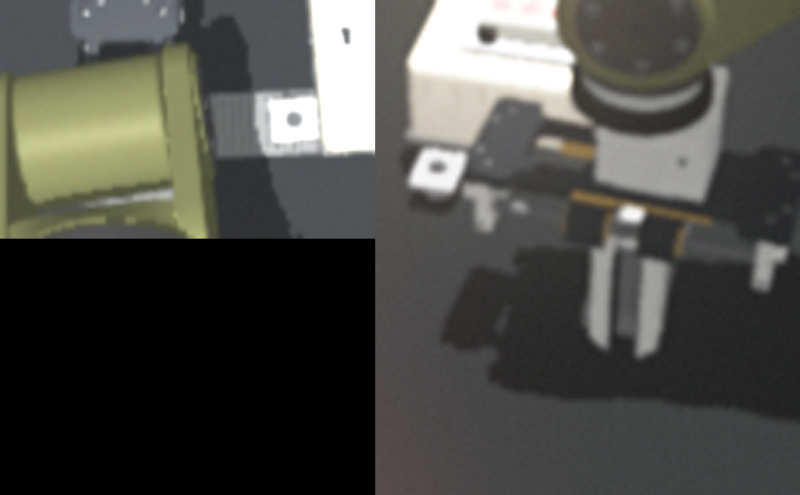

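carry_out(commands=[0.68, 0, -0.3, 0, 0, 0, 0, 0.68, 0, -0.6, 0, 0, 0, 0, 0.68, 0, -0.8, 0, 0, 0, 0, 0.68, 0, -1, 0, 0, 0, 0, 0.68, 0, -1.2, 0, 0, 0, 0, 0.68, 0, -1.2, 0, 0, 0, 0])

```text
time_s: 5.0
ee_pos: [0.5212, 0.1203, 0.0057]
eef_rot: [-3.14, -0.005, 0.045]
force: [-0.1, 2.3, 0.2]
grip_width: 0.015
```

carry_out(commands=[0.68, 0, -0.1, 0, 0, 0, 0, 0.68, 0, -0.2, 0, 0, 0, 0, 0.68, 0, -0.2, 0, 0, 0, 0])

```text
time_s: 5.25
ee_pos: [0.5212, 0.1185, 0.0057]
eef_rot: [-3.14, -0.005, 0.045]
force: [0.1, 5.5, 0.1]
grip_width: 0.0153
```

carry_out(commands=[0.68, 0, -0.1, 0, 0, 0, 0, 0.68, 0, -0.2, 0, 0, 0, 0, 0.68, 0, -0.2, 0, 0, 0, 0])

```text
time_s: 5.5
ee_pos: [0.5211, 0.1168, 0.0057]
eef_rot: [-3.139, -0.005, 0.045]
force: [-0.2, 5.0, 0.5]
grip_width: 0.0151
```

carry_out(commands=[0.68, 0, -0.1, 0, 0, 0, 0, 0.68, 0, -0.2, 0, 0, 0, 0, 0.68, 0, -0.2, 0, 0, 0, 0])

```text
time_s: 5.75
ee_pos: [0.5211, 0.1153, 0.0057]
eef_rot: [-3.138, -0.006, 0.045]
force: [-0.5, 6.5, 0.1]
grip_width: 0.0151
```

carry_out(commands=[0.68, 0, -0.1, 0, 0, 0, 0, 0.68, 0, -0.2, 0, 0, 0, 0, 0.68, 0, -0.2, 0, 0, 0, 0, 0.68, 0, -0.2, 0, 0, 0, 0])

```text
time_s: 6.08
ee_pos: [0.521, 0.1138, 0.0057]
eef_rot: [-3.138, -0.006, 0.045]
force: [-0.1, 8.4, -1.3]
grip_width: 0.015
```

carry_out(commands=[0.68, 0, 0.5, 0, 0, 0, 0, 0.68, 0, 2, 0, 0, 0, 0, 0.68, 0, 4, 0.3, 0, 0, 0, 0.68, 0, 6, 2, 0, 0, 0, 0.68, 0, 9, 5, 0, 0, 0, 0.68, 0, 12, 8, 0, 0, 0, 1, 0, 15, 12, 0, 0, 0, 1, 0, 18, 16, 0, 0, 0, 1, 0, 18, 18, 0, 0, 0, 1, 0, 18, 18, 0, 0, 0])

```text
time_s: 6.92
ee_pos: [0.5226, 0.2969, 0.1927]
eef_rot: [-3.134, -0.015, 0.048]
force: [0.9, 0.1, 0.1]
grip_width: 0.0005
```

```bash
python3 look.py p4 2>/dev/null;  python3 - <<'E'
import cv2,numpy as np
a=cv2.imread("pics/p4t.png");b=cv2.imread("pics/p4s.png")
a=a[:,250:770];b=cv2.resize(b[60:360,100:460],None,fx=.8,fy=.8);h=max(a.shape[0],b.shape[0])
p=lambda i:cv2.copyMakeBorder(i,0,h-i.shape[0],0,0,0)
o=np.hstack([p(a),p(b)])[:, :800];cv2.imwrite("pics/p4c.png",o)
E
```

```text
6.9167 [0.5226 0.2969 0.1927] [-3.134 -0.015  0.048] [0.89 0.15 0.08] 0.0005319538244578461
```

View pics/p4c.png

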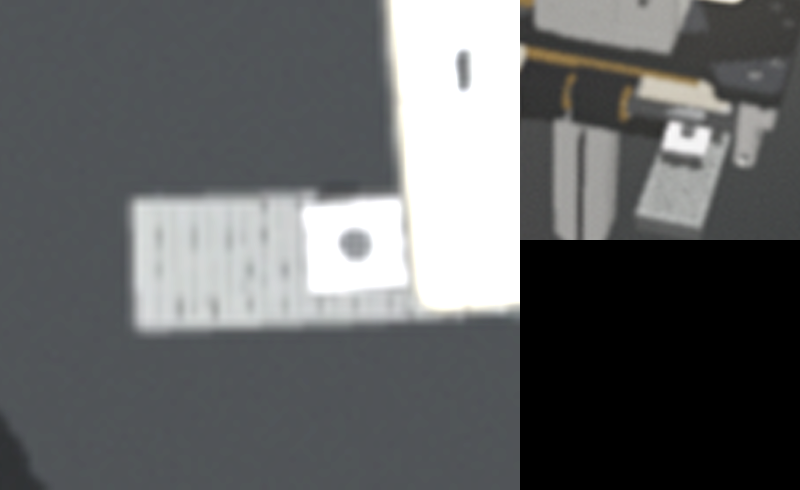

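The wedge lies straight under the foot (back edge at x≈133, foot screw at (356,244), foot about 35 mm from the tip), and the shaker hasn't visibly moved. Next is the press.

carry_out(commands=[1, 0, -3, 0, 0, 0, 0, 1, 0, -6, 0, 0, 0, 0, 1, 0, -9, 0, 0, 0, 0, 1, 0.2, -12, 0, 0, 0, 0, 1, 0.4, -15, 0, 0, 0, 0, 1, 0.4, -18, 0, 0, 0, 0, 1, 0.4, -21, 0, 0, 0, 0, 1, 0.4, -24, -1, 0, 0, 0, 1, 0.4, -27, -2, 0, 0, 0, 1, 0.4, -29, -4, 0, 0, 0, 1, 0.4, -30.3, -6, 0, 0, 0, 1, 0.4, -30.3, -7, 0, 0, 0])

```text
time_s: 8.02
ee_pos: [0.5233, -0.0113, 0.113]
eef_rot: [-3.137, -0.003, 0.043]
force: [-0.2, 1.1, -1.7]
grip_width: 0.0005
```

```bash
python3 - <<'E'
from h import *
print(ctrl.get_obs()["ee_pos"].round(4))
d=np.load("pics/top0d.npy");ds=np.load("pics/side0d.npy")
print([world("top",u,v,d[v,u]).round(4).tolist() for u,v in((327,292),(330,290))],[world("side",u,v,ds[v,u]).round(4).tolist() for u,v in((366,247),(360,245))])
viewer.camera("top");s,_=viewer.camera("side");cv2.imwrite("pics/p5.png",cv2.resize(s[160:340,270:450],None,fx=3,fy=3))
E
```

```text
[ 0.5233 -0.0113  0.113 ]
[[0.5289, -0.0081, 0.0956], [0.5335, -0.0148, 0.0929]] [[0.5284, -0.0096, 0.0952], [0.5432, -0.0138, 0.0941]]
```

View pics/p5.png

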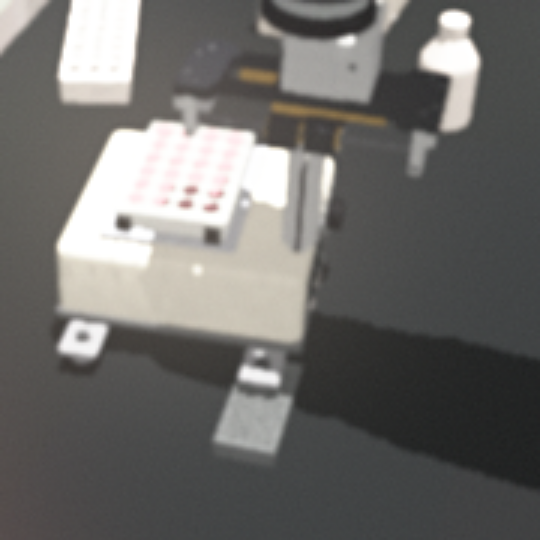

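The fingertips hang over the near-left corner (crop pixel (300,245)), clear of the plate. Both views put the housing top at 95.5 mm.

carry_out(commands=[1, 0.2, 0.2, -0.5, 0, 0, 0, 1, 0.3, 0.3, -1, 0, 0, 0, 1, 0.3, 0.3, -1.3, 0, 0, 0, 1, 0.3, 0.3, -1.5, 0, 0, 0, 1, 0.3, 0.3, -1.5, 0, 0, 0])

```text
time_s: 8.53
ee_pos: [0.5267, -0.0056, 0.0989]
eef_rot: [-3.137, -0.002, 0.045]
force: [0.3, 0.2, -0.0]
grip_width: 0.0003
```

carry_out(commands=[1, 0, 0, -0.1, 0, 0, 0, 1, 0, 0, -0.2, 0, 0, 0, 1, 0, 0, -0.25, 0, 0, 0, 1, 0, 0, -0.25, 0, 0, 0])

```text
time_s: 8.87
ee_pos: [0.5267, -0.0056, 0.0964]
eef_rot: [-3.137, -0.002, 0.045]
force: [0.0, 0.6, 0.4]
grip_width: 0.0006
```

carry_out(commands=[1, 0, 0, -0.05, 0, 0, 0, 1, 0, 0, -0.1, 0, 0, 0, 1, 0, 0, -0.1, 0, 0, 0])

```text
time_s: 9.12
ee_pos: [0.5268, -0.0056, 0.0957]
eef_rot: [-3.137, -0.003, 0.045]
force: [-0.6, 0.5, 4.0]
grip_width: 0.0007
```

carry_out(commands=[1, 0, 0, -0.05, 0, 0, 0, 1, 0, 0, -0.08, 0, 0, 0, 1, 0, 0, -0.08, 0, 0, 0, 1, 0, 0, -0.08, 0, 0, 0, 1, 0, 0, -0.08, 0, 0, 0, 1, 0, 0, -0.08, 0, 0, 0])

```text
time_s: 9.62
ee_pos: [0.5268, -0.0056, 0.0955]
eef_rot: [-3.137, -0.003, 0.045]
force: [-5.4, 0.6, 9.9]
grip_width: 0.0005
```

carry_out(commands=[1, 0, 0, -0.02, 0, 0, 0, 1, 0, 0, -0.02, 0, 0, 0, 1, 0, 0, -0.02, 0, 0, 0, 1, 0, 0, -0.02, 0, 0, 0])

```text
time_s: 9.95
ee_pos: [0.5268, -0.0056, 0.0956]
eef_rot: [-3.137, -0.003, 0.045]
force: [-2.0, 1.7, 7.0]
grip_width: 0.0004
```

Corner gave about 0.2 mm under 4 to 10 N, so it's firm. Letting go and moving clear.

carry_out(commands=[1, 0, 0, 0.3, 0, 0, 0, 1, 0, 0, 1, 0, 0, 0, 1, 0, 0, 3, 0, 0, 0, 1, 0, 0, 6, 0, 0, 0, 1, 0, 0, 9, 0, 0, 0, 1, 0, 3, 10, 0, 0, 0, 1, 0, 7, 10, 0, 0, 0, 1, 0, 11, 10, 0, 0, 0, 1, 0, 15, 10, 0, 0, 0, 1, 0, 19, 10, 0, 0, 0, 1, 0, 23, 10, 0, 0, 0, 1, 0, 27, 10, 0, 0, 0])

```text
time_s: 10.95
ee_pos: [0.5265, 0.2664, 0.1962]
eef_rot: [-3.137, -0.004, 0.045]
force: [0.5, -0.4, 0.5]
grip_width: 0.0006
```

```bash
python3 look.py p6 2>/dev/null; python3 - <<'E'
from h import *
im,d=viewer.camera("top")
i=im[255:325,225:335]
# shift of the housing against the first picture
g=lambda x:cv2.cvtColor(x,6).astype(np.float32)
a=g(cv2.imread("pics/top0.png"))[205:310,322:412];b=g(im)[205:310,322:412]
print("shaker shift px",cv2.phaseCorrelate(a,b))
d0=np.load("pics/top0d.npy")
for n,u,v in(("nl",311,290),("fl",306,232),("nr",401,282),("fr",394,224)):
    print(n,[round(float(world("top",u,v,np.median(x[v-2:v+3,u-2:u+3]))[2]),4) for x in(d0,d)])
E
```

```text
10.95 [0.5265 0.2664 0.1962] [-3.137 -0.004  0.045] [ 0.54 -0.42  0.46] 0.0006231493659090664
shaker shift px ((0.23469231577791305, -0.2600266273920653), 0.9655576647063833)
nl [0.0284, 0.0288]
fl [0.0268, 0.0285]
nr [0.0279, 0.0292]
fr [0.0292, 0.0285]
```

View pics/p6t.png

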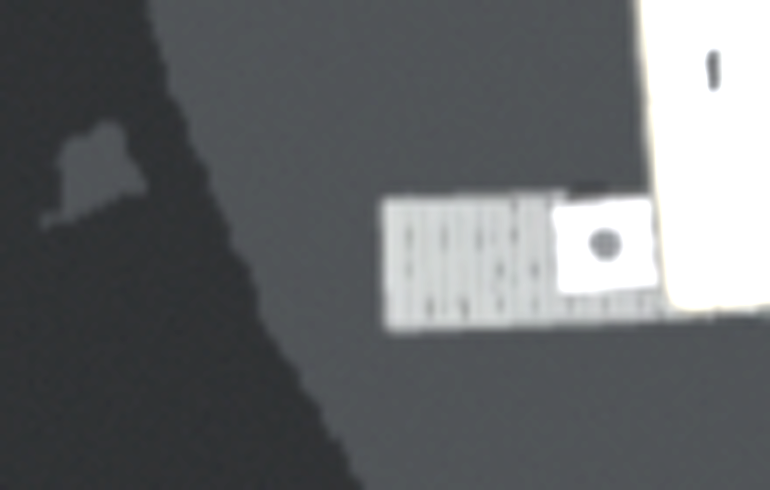

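The wedge sits where it was left (back edge x≈384, screw at (605,244)), and the shaker shifted by under 1 mm. Nothing is touching, so I'll hand in.

```bash
python3 -c "
from station import ticket
print(ticket.hand_in())"
```

```text
the job is handed in; nothing more can be done
None
```

I pushed the wedge nearest the robot thin end first under the bare foot, tested the corner by pressing, let go and handed the job in. No verdict came back.

- **Wedge:** I used two slightly open fingertips on its thick end. It went about 10 mm on from first touch, with the push rising to about 8 N, below the 15 N at which the shaker slides. The foot now sits about 35 mm from the thin end, a few millimetres off the wedge's centreline.
- **Press test:** I pressed the near-left corner for over half a second at 7 to 10 N. It gave only about 0.2 mm between 4 and 10 N. The press also put a sideways force of up to about 5 N on the corner.
- **Last checks:** The shaker shifted about 0.35 pixel (under 1 mm), and the wedge did not move after the press. The four bar ends read 28.5 to 29.2 mm high, so it stands level within the camera's accuracy. The arm is clear and the wrist force is near zero.
- **Not verified:** I could not measure the load on each foot. That all four carry is inferred from the wedge travel, the push force and the firm press.

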